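# Open the sliding lid of the pastry case past its spring catch

## Task

Open the pastry case so that the croissants under its clear lid can be reached: with the fingertips inside the lid's bow, press the spring button down and keep it down while you push the bow along, so that the lid slides over the button. Push on until the button springs up again behind the lid and holds it open, then take the hand clear. Only push: do not pinch the bow, and leave the things standing round the case where they are.

Things in the scene. Friction and masses are not known exactly. Their poses are not given: they have to be found in the camera images.
- case: wooden pastry case with clear front, fixed to the counter: 150 mm (its x) by 320 mm (y), 107 mm high with its rails. Origin under its middle; x from the clear front to the back, y along it to the end the lid covers, z up. Top of the fixed wooden deck (the -y part) at z = 90 mm. The lid runs along y in aluminium C rails, 17 mm above the deck, reaching in to x = -63 and +63 mm.
- lid (a joint): travel of the lid along the case's -y, m: 0 shut, 0.166 end of track; 1.2 N of friction, stays where left. Clear panel 120 mm long (y), 134 wide, 6 thick, edged in aluminium, its underside 6 mm above the deck; shut it covers y = +32 to +152 mm of the case. The button blocks its leading (-y) edge, slides under it when pressed and is free behind it from a travel of about 0.155
- catch (a joint): how far the spring button is pressed, m: 0 up (top 18 mm above the deck), 0.018 flush with the deck. The lid clears it only when it is pressed more than 0.012. The spring needs 2 N to start and 7 N when flush. Once the lid is over the button, the lid keeps it down at 0.012
- catch_top (a point): middle of the top of the steel button, 34 mm along the case's y by 26 mm along its x; at x = 0, y = +14 mm of the case, 108 mm above the counter when up. It stands inside the bow, 1 mm from the shut lid's leading edge
- bow_inside (a point): middle of the inner face of the cross strap of the flat steel bow on the lid's leading edge: the face to push toward the case's -y. Moves with the lid; 100 mm above the counter, at x = 0 and, lid shut, y = -10 mm of the case. The bow's opening is 42 mm along y (lid edge to this face) by 50 mm along x; its straps are 6 mm thick and reach from 4 to 16 mm above the deck
- tongs: stainless pastry tongs, 237 x 59 x 24 mm, lying in front of the case; leave alone. Origin under its middle
- coffee_cup: white porcelain cup, 73 mm across, 61 mm high; leave alone. Origin under its middle
- water_glass: clear water glass, 75 mm across, 111 mm high; leave alone. Origin under its middle
- card_croissant: price card in a wooden foot, 22 x 70 x 58 mm, behind the case; leave alone. Origin under its middle
- biscuit_0: small butter biscuit, 32 x 48 x 14 mm, off the lid end of the case; leave alone. Origin under its middle
- cezve_1: small coffee pot with a long rising handle, 52 x 122 x 131 mm; leave alone. Origin under its middle
- spoon_tin: grey tin with wooden stirrers, 67 mm across, 142 mm high; leave alone. Origin under its middle

How it is judged:
By the outcome, as a careful person would: the job done as asked, in the order asked, and still so for the second after the job is handed in, with the robot touching nothing.
It also fails if it takes over 38 s, if anything falls off the work surface, if the arm or the gripper's body presses on something with over 40 N, if the wrist force passes 120 N, or if a joint passes its speed limit or range.

## Robot

A 6-joint arm with a two-finger parallel gripper is mounted at the origin on a cart in front of the work surface, level with it; the furniture and walls round the work are solid. World frame = base frame: x ahead of the robot, y to its left, z up, the work surface at z = 0. Lengths are in m, angles in degrees, forces in N, time in s.
With the tool pointing down it reaches from about 0.35 to 0.875 m from the base axis. Payload 4.2 kg.
Tool frame: the origin (TCP) lies on the centre line of the jaws, within the pads' length; the fingertips stand 11 mm ahead of it and the grasp point (between the pads) lies 8 mm behind it; z points along the fingers, y is the line along which they close (so a half turn about z gives the same grasp; the last joint's range is limited). The gripper opens to 87 mm and grips with 3 to 60 N. Pads are 19 mm wide; open, the fingers measure 117 mm over their backs; the gripper's body (75 mm by 190 mm) begins 51 mm behind the grasp point.
Start: joints at [85.52, 22.042, 0.453, 0, -68.411, -14.817], TCP at [0.207, 0.59, 0.234] pointing down, gripper open.
Joint ranges: [-179.83, 179.83], [-69.29, 118.12], [-61.27, 80.66], [-181.25, 117.63], [-171.15, -9.14], [-177.46, 177.46]. Speed limits (degrees/s): [159.86, 159.86, 180, 180, 180, 180].

## Interface

Orientations are given as a 3x3 rotation matrix whose columns are the frame's x, y, z axes.
In Python, from station import r gives the robot as it stands.
- The arm moves only by the tool servo_tool, never from a script. Its argument "commands" is a list that holds one entry, the list of rows, each a list of 7 numbers: the closure, from 0 (fully open) to 1 (shut), then the shift along the tool's x, y, z in mm, then the turn, a rotation vector about the tool's x, y, z in rad. In form: [[[claw, x, y, z, ax, ay, az], ...]]. A call has exactly 5 rows; each row is the pose to reach, as a shift and turn from the pose commanded when the call began, along the tool's axes at that moment; what a row does not reach only later rows make up. A row lasts 1/10 s, in which the tool goes at most 50 mm and 8.59 degrees, less where a joint would pass 70% of its speed; a pose out of reach is approached as far as the arm can. A call with a gripper value outside its range is refused whole. The fingers move at their own pace and stop on an object; the grip force is fixed at half the most. Time passes only in rows, so rows that repeat a pose let the fingers close, or fill a call up. It gives the time, the measured TCP pose, the force, the opening and the grip force at its end, in the units of the state.
- r.sense(): the state, without advancing time (a new reading comes with each control period).
- r.capture(name): name is "scene" or "top" or "wrist"; returns a dict with "pixels" (480x640x3 uint8, red, green, blue), "camera_matrix" (3x3 intrinsics, pixels), "R" (3x3) and "t" (3): a world point X has camera coordinates R X + t. Camera axes: x right, y down, z forward; pixel columns grow to the right and rows downward; lengths in m; the calibration is good to about 2 mm. A picture is of the moment at which its call begins. There is no depth.
- r.finish_job(): hands the job in; it is judged then, once.
The state is a dict: "time_s": time; "joints": joint angles; "joint_velocities": joint speeds; "effort": joint torques, N m; "tcp_pos": TCP position; "ee_rot": TCP orientation; "wrist_force": force on the tool from outside, world axes, zero at the start; "moment": the same for the moment, N m; "gripper_width": opening from 0.0 (shut) to 1.0 (fully open); "gripper_force": force on a finger pad.
Only numpy, scipy, OpenCV 4.12 (cv2) and the standard library are available. Lean on these libraries where they do the work, as an engineer would, in place of code of your own. Each camera call takes 0.05 s, during which the arm holds its last target. There are 200 camera calls.

## Working session

There is one attempt and no reset: what is moved stays moved. The work goes in short steps, Python scripts to look and compute and a tool call to move; the robot and the scene stay as the last step left them, time stands still between calls to the robot, and variables do not carry over. Pictures are saved under pics/ and viewed, at most 10 in all, crops included, and the job is handed in when it is done.

Besides the shell and the picture viewer there is one more tool, called after "Call:" as name([rows], argument=value, ...), one row to a line, values as JSON. servo_tool: Moves the arm, as the interface text tells. Its arguments: {"type":"object","properties":{"commands":{"type":"array","items":{"type":"array","items":{"type":"array","items":{"type":"number"}}}}},"required":["commands"]}

```bash
mkdir -p pics
python3 - <<'E'
from station import r
import cv2,pickle
s=r.sense();print(s['time_s'],s['tcp_pos'],s['ee_rot'],s['gripper_width'])
for n in("top","scene"):
    c=r.capture(n);pickle.dump(c,open(n+'.pkl','wb'));cv2.imwrite(f'pics/{n}0.png',c['pixels'][...,::-1])
    print(n,c['camera_matrix'],c['R'],c['t'])
E
```

```text
0.0 [0.2063559  0.58935896 0.23248183] [[ 9.43741818e-01 -3.30682643e-01 -6.08046383e-04]
 [-3.30683186e-01 -9.43739607e-01 -2.04572042e-03]
 [ 1.02646783e-04  2.13170263e-03 -9.99997723e-01]] 1.001167555838576
top [[571.51357593   0.         317.28286324]
 [  0.         571.51357593 228.0058523 ]
 [  0.           0.           1.        ]] [[ 1.96775475e-02 -9.99804081e-01  2.14351813e-03]
 [-9.90049940e-01 -1.97842630e-02 -1.39318698e-01]
 [ 1.39333810e-01  6.19260287e-04 -9.90245276e-01]] [-0.05878897  0.5681154   1.23932053]
scene [[509.25851041   0.         314.89175639]
 [  0.         509.25851041 249.18197622]
 [  0.           0.           1.        ]] [[ 0.58840306 -0.80851648 -0.00910695]
 [-0.59843078 -0.42788237 -0.67734576]
 [ 0.54374851  0.4040022  -0.73560844]] [-0.3889358   0.36807972  1.08170181]
```

View pics/top0.png

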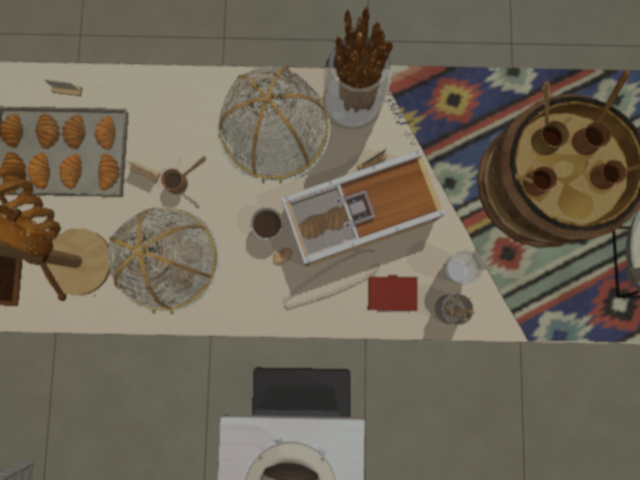

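View pics/scene0.png

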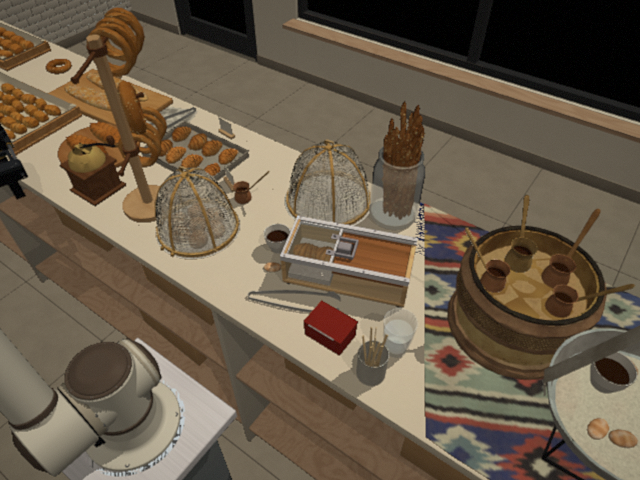

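The top view shows the case at about (362,207), lid end to the left and the button inside the bow near (358,207). The scene view shows it at about (350,255). I'll enlarge the case.

Run:
```python
import cv2,pickle,numpy as np
a=pickle.load(open('top.pkl','rb'))['pixels'][140:275,270:455,::-1]
b=pickle.load(open('scene.pkl','rb'))['pixels'][205:310,270:430,::-1]
a=cv2.resize(a,None,fx=4,fy=4,interpolation=cv2.INTER_CUBIC);b=cv2.resize(b,None,fx=4.8,fy=4.8,interpolation=cv2.INTER_CUBIC)
cv2.imwrite('pics/a.png',a);cv2.imwrite('pics/b.png',b)
```

```text
(no output)
```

View pics/a.png

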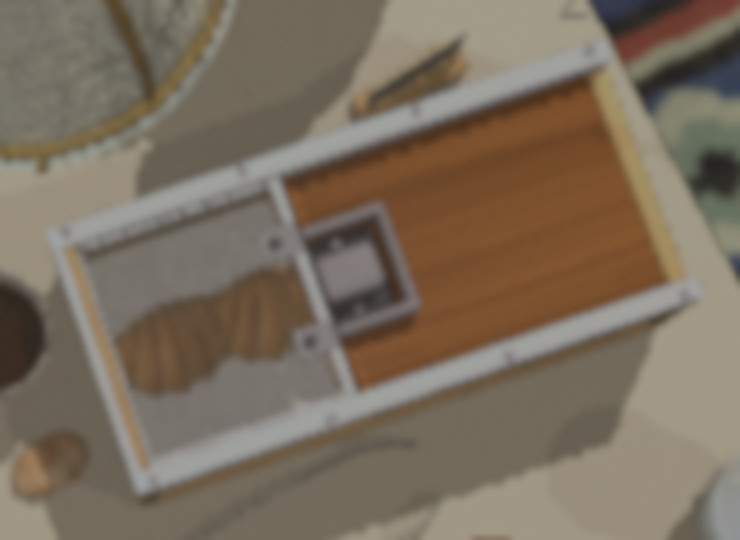

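View pics/b.png

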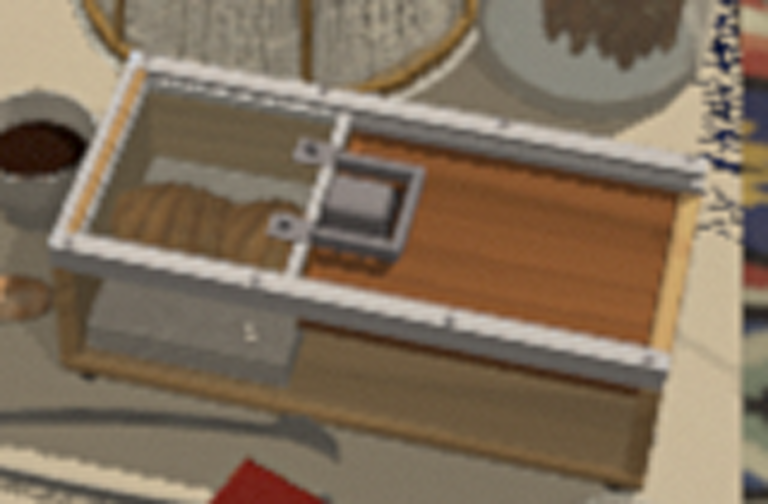

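The top crop has rail corners (50,232), (605,42), (702,295), (145,495) and the button at (352,270). The scene crop has the rail corners at (135,53), (706,162), (666,360), (52,243) and the button at (362,200).

```bash
cat > h.py <<'E'
import numpy as np
def ray(c,p):
    R,t,K=map(np.array,(c['R'],c['t'],c['camera_matrix']))
    return -R.T@t, R.T@np.linalg.solve(K,[*p,1])
def onz(c,p,z):
    o,d=ray(c,p);return o+d*(z-o[2])/d[2]
def tri(c1,p1,c2,p2):
    o1,d1=ray(c1,p1);o2,d2=ray(c2,p2)
    s=np.linalg.lstsq(np.c_[d1,-d2],o2-o1,rcond=None)[0]
    a,b=o1+s[0]*d1,o2+s[1]*d2;return (a+b)/2,np.linalg.norm(a-b)
E
python3 - <<'E'
import pickle,numpy as np;from h import *
np.set_printoptions(precision=4,suppress=True)
T=pickle.load(open('top.pkl','rb'));S=pickle.load(open('scene.pkl','rb'))
A=np.array([(50,232),(605,42),(702,295),(145,495),(352,270)])/4+[270,140]
B=np.array([(135,53),(706,162),(666,360),(52,243),(362,200)])/4.8+[270,205]
for c,P in((T,A),(S,B)):
    q=np.array([onz(c,p,.107) for p in P[:4]]);b=onz(c,P[4],.108)
    e=q[0]+q[3]-q[1]-q[2];print(q[:,:2].tolist());print('mid',q.mean(0),'ang y-axis',np.degrees(np.arctan2(-e[0],e[1])),'len',np.linalg.norm(e)/2,'w',np.linalg.norm(q[0]+q[1]-q[2]-q[3])/2,'button',b)
for a,b in zip(A,B):print(*tri(T,a,S,b))
E
```

```text
[[0.6229152356437492, 0.02796431419061564], [0.7333617259013208, -0.268916189700471], [0.5957989102863853, -0.3197445339241964], [0.4834346120532306, -0.0258726574342696]]
mid [ 0.6089 -0.1466  0.107 ] ang y-axis 20.66469155592719 len 0.31568695823303056 w 0.14807759414279698 button [ 0.6054 -0.1334  0.108 ]
[[0.6225073482735316, 0.02583157223209387], [0.7315275555333173, -0.2704220184312301], [0.6005593084202031, -0.31889828237628814], [0.48533591204980264, -0.025091957728052727]]
mid [ 0.61   -0.1471  0.107 ] ang y-axis 20.80855889768386 len 0.31561681570637856 w 0.14298532163160985 button [ 0.6023 -0.1384  0.108 ]
[0.6238 0.0277 0.1049] 0.0012467703094188626
[ 0.7342 -0.2694  0.1042] 6.711911569629254e-07
[ 0.5957 -0.3196  0.1119] 0.0023198489981391757
[ 0.4835 -0.0262  0.1093] 0.0007901277584421232
[ 0.6072 -0.1344  0.101 ] 0.0016198072214364313
```

Both views agree: case middle at (0.609, -0.147), yaw 20.7°, button at about (0.604, -0.134), sizes within 4 mm of those given. I'll close the fingers, go round the near side at height, and turn 50° about tool z so the closing line lies along the case's x.

Call:
servo_tool([
  [[1,20,25,-25,0,0,0],[1,45,60,-50,0,0,0],[1,70,95,-75,0,0,0],[1,97,128,-95,0,0,0],[1,123,163,-100,0,0,0]],
])

```text
time_s: 0.6
tcp_pos: [0.2695, 0.3945, 0.3358]
ee_rot: [[0.944, -0.33, 0.002], [-0.33, -0.944, 0.004], [0.001, -0.004, -1.0]]
wrist_force: [1.7, 0.0, 0.1]
gripper_width: 0.631
gripper_force: 0.0
```

Call:
servo_tool([
  [[1,24,33,0,0,0,0],[1,49,65,0,0,0,0],[1,74,98,0,0,0,0.1],[1,98,130,0,0,0,0.2],[1,123,163,0,0,0,0.3]],
])

```text
time_s: 1.1
tcp_pos: [0.3308, 0.1991, 0.3334]
ee_rot: [[0.802, -0.597, -0.0], [-0.597, -0.802, 0.0], [-0.0, 0.0, -1.0]]
wrist_force: [0.2, -0.4, 0.0]
gripper_width: 0.172
gripper_force: 0.0
```

```bash
cat >> h.py <<'E'
M=np.array([.609,-.147]);a=np.radians(20.7);CX=np.array([np.cos(a),np.sin(a)]);CY=np.array([-np.sin(a),np.cos(a)])
def rep(tx=0,ty=0,tz=None):
    from station import r
    np.set_printoptions(precision=4,suppress=True)
    s=r.sense();p=np.array(s['tcp_pos']);R=np.array(s['ee_rot']);d=p[:2]-M
    print('t',s['time_s'],'p',p,'case mm',1e3*np.array([d@CX,d@CY,p[2]-.011]),'toolY ang',np.degrees(np.arctan2(R[1,1],R[0,1])),'z',R[:,2],'F',s['wrist_force'],'w',s['gripper_width'])
    if tz is not None:
        g=np.r_[M+tx*CX+ty*CY,tz+.011];print('shift',1e3*R.T@(g-p))
E
python3 -c "from h import *;rep(0,.001,.15)"
```

```text
t 1.1 p [0.3308 0.1991 0.3334] case mm [-137.8788  422.1214  322.3802] toolY ang -126.68327457515406 z [-0.0002  0.0001 -1.    ] F [ 0.1934 -0.4291  0.035 ] w 0.1723187785946678
shift [429.0634 110.8525 172.2937]
```

Call:
servo_tool([
  [[1,43,11,0,0,0,0.06],[1,86,22,0,0,0,0.12],[1,129,33,0,0,0,0.18],[1,172,44,0,0,0,0.24],[1,215,55,0,0,0,0.3]],
])

```text
time_s: 1.6
tcp_pos: [0.4717, 0.027, 0.3333]
ee_rot: [[0.59, -0.807, -0.0], [-0.807, -0.59, 0.0], [-0.0, 0.0, -1.0]]
wrist_force: [0.7, 2.0, 0.1]
gripper_width: 0.004
gripper_force: 0.0
```

```bash
python3 -c "from h import *;rep(0,.001,.15)"
```

```text
t 1.6 p [0.4717 0.027  0.3333] case mm [-66.918  211.3289 322.3289] toolY ang -143.82949119088423 z [-0.0003  0.0002 -1.    ] F [0.7303 1.9982 0.0545] w 0.004467834930823894
shift [220.6148  -8.4175 172.2549]
```

Call:
servo_tool([
  [[1,44,-2,0,0,0,0.06],[1,88,-4,10,0,0,0.12],[1,132,-5,30,0,0,0.18],[1,176,-7,50,0,0,0.24],[1,220,-8,70,0,0,0.27]],
])

```text
time_s: 2.1
tcp_pos: [0.6086, -0.1452, 0.2622]
ee_rot: [[0.354, -0.935, -0.001], [-0.935, -0.354, 0.0], [-0.001, 0.001, -1.0]]
wrist_force: [0.9, 1.5, 0.2]
gripper_width: 0.002
gripper_force: 0.0
```

```bash
python3 -c "from h import *;rep(0,.001,.15)"
```

```text
t 2.1 p [ 0.6086 -0.1452  0.2622] case mm [  0.2414   1.791  251.1628] toolY ang -159.2581472494438 z [-0.0008  0.0003 -1.    ] F [0.8696 1.4619 0.1688] w 0.00198377976140889
shift [  0.8461   0.178  101.1625]
```

Call:
servo_tool([
  [[1,0,0,30,0,0,0],[1,-3,0,60,0,0,0],[1,-3,0,90,0,0,0],[1,-3,0,110,0,0,0],[1,-3,0,123,0,0,0]],
])

```text
time_s: 2.6
tcp_pos: [0.6056, -0.1408, 0.138]
ee_rot: [[0.356, -0.935, -0.004], [-0.935, -0.356, 0.0], [-0.002, 0.004, -1.0]]
wrist_force: [0.0, -0.1, 0.1]
gripper_width: 0.005
gripper_force: 0.0
```

Run:
```python
from h import *;rep()
from station import r
import cv2,pickle
c=r.capture('wrist');pickle.dump(c,open('w.pkl','wb'));cv2.imwrite('pics/w.png',c['pixels'][...,::-1])
K,R,t=(np.array(c[k]) for k in('camera_matrix','R','t'))
for n,x,y,z in(('btn',0,14,108),('tip',0,5,128),('bowT',0,-10,106),('bowL',-25,-10,106),('bowR',25,-10,106),('edge',0,32,107)):
    q=K@(R@np.r_[M+x/1e3*CX+y/1e3*CY,z/1e3]+t);print(n,q[:2]/q[2])
```

```text
t 2.6 p [ 0.6056 -0.1408  0.138 ] case mm [ -1.0194   6.9693 126.977 ] toolY ang -159.16696515245715 z [-0.004   0.0003 -1.    ] F [ 0.0046 -0.15    0.0654] w 0.005100335645780263
btn [314.6733 290.387 ]
tip [314.7773 289.0811]
bowT [314.7477 246.9607]
bowL [361.5776 247.0184]
bowR [267.8721 246.903 ]
edge [314.6125 319.6877]
```

View pics/w.png

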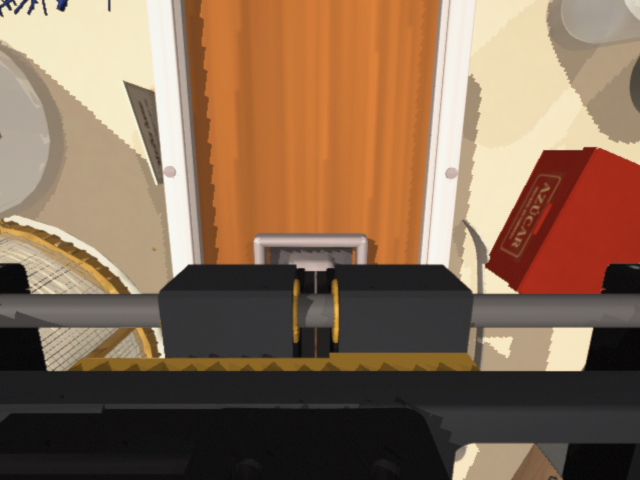

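The wrist view shows the bow's cross strap inner face at row about 246 and its sides at columns 264 and 359. The prediction was 247 and 268/362, so it agrees within 2 mm. I'll press down.

Call:
servo_tool([
  [[1,1,0,6,0,0,0],[1,2,0,12,0,0,0],[1,2,0,17,0,0,0],[1,2,0,21,0,0,0],[1,2,0,24,0,0,0]],
])

```text
time_s: 3.15
tcp_pos: [0.6078, -0.1428, 0.117]
ee_rot: [[0.356, -0.934, 0.001], [-0.934, -0.356, -0.0], [0.0, -0.001, -1.0]]
wrist_force: [-0.6, 0.3, 3.3]
gripper_width: 0.008
gripper_force: 1.3
```

```bash
python3 -c "from h import *;rep()"
```

```text
t 3.15 p [ 0.6078 -0.1428  0.117 ] case mm [  0.3629   4.3959 105.9889] toolY ang -159.1291607925961 z [ 0.0009 -0.0002 -1.    ] F [-0.6085  0.3008  3.3479] w 0.008050134494210623
```

Call:
servo_tool([
  [[1,0,0,3,0,0,0],[1,0,0,6,0,0,0],[1,0,0,9,0,0,0],[1,0,0,10,0,0,0],[1,0,0,10,0,0,0]],
])

```text
time_s: 3.65
tcp_pos: [0.6078, -0.1428, 0.107]
ee_rot: [[0.356, -0.934, 0.001], [-0.934, -0.356, -0.0], [0.0, -0.001, -1.0]]
wrist_force: [-0.9, 0.1, 5.6]
gripper_width: 0.004
gripper_force: 2.7
```

```bash
python3 -c "from h import *;rep()"
```

```text
t 3.65 p [ 0.6078 -0.1428  0.107 ] case mm [ 0.3971  4.382  95.9859] toolY ang -159.13082289973286 z [ 0.0008 -0.0002 -1.    ] F [-0.8922  0.1392  5.6327] w 0.004262729436634429
```

Spring force 5.6 N means about 13 mm pressed. I'll go 2.5 mm deeper, then push toward the case's -y (tool +x).

Call:
servo_tool([
  [[1,0,0,1.5,0,0,0],[1,0,0,2.5,0,0,0],[1,2,0,2.5,0,0,0],[1,4,0,2.5,0,0,0],[1,6,0,2.5,0,0,0]],
])

```text
time_s: 4.15
tcp_pos: [0.6095, -0.1472, 0.1044]
ee_rot: [[0.356, -0.934, -0.0], [-0.934, -0.356, 0.002], [-0.002, -0.0, -1.0]]
wrist_force: [-2.5, 5.0, 5.9]
gripper_width: 0.004
gripper_force: 3.7
```

```bash
python3 -c "from h import *;rep()"
```

```text
t 4.15 p [ 0.6095 -0.1472  0.1044] case mm [ 0.398  -0.3386 93.4407] toolY ang -159.14071131301947 z [-0.0002  0.0016 -1.    ] F [-2.5492  4.9667  5.926 ] w 0.003909559198972629
```

Call:
servo_tool([
  [[1,3,0,0,0,0,0],[1,6,0,0,0,0,0],[1,9,0,0,0,0,0],[1,12,0,0,0,0,0],[1,15,0,0,0,0,0]],
])

```text
time_s: 4.65
tcp_pos: [0.6148, -0.1615, 0.1039]
ee_rot: [[0.356, -0.934, -0.0], [-0.934, -0.356, 0.001], [-0.001, -0.0, -1.0]]
wrist_force: [-1.2, 4.0, 3.5]
gripper_width: 0.009
gripper_force: 2.3
```

```bash
python3 -c "from h import *;rep()"
```

```text
t 4.65 p [ 0.6148 -0.1615  0.1039] case mm [  0.3334 -15.5942  92.8855] toolY ang -159.1400149909685 z [-0.0004  0.0013 -1.    ] F [-1.2295  4.0112  3.52  ] w 0.008719560994663094
```

Call:
servo_tool([
  [[1,5,0,0,0,0,0],[1,10,0,0,0,0,0],[1,16,0,0,0,0,0],[1,23,0,0,0,0,0],[1,30,0,0,0,0,0]],
])

```text
time_s: 5.15
tcp_pos: [0.6258, -0.1908, 0.1038]
ee_rot: [[0.356, -0.935, -0.0], [-0.935, -0.356, 0.0], [-0.0, 0.0, -1.0]]
wrist_force: [-1.8, 4.2, 1.9]
gripper_width: 0.002
gripper_force: 2.3
```

Run:
```python
from h import *;rep(0,-.155,.093)
from station import r
import cv2
c=r.capture('top');cv2.imwrite('pics/t2.png',cv2.resize(c['pixels'][140:275,270:455,::-1],None,fx=4,fy=4,interpolation=cv2.INTER_CUBIC))
```

```text
t 5.15 p [ 0.6258 -0.1908  0.1038] case mm [  0.197  -46.9065  92.7577] toolY ang -159.1528910388625 z [-0.0004  0.0003 -1.    ] F [-1.7755  4.1883  1.8542] w 0.001755450376790509
shift [108.0926   0.4746  -0.2855]
```

View pics/t2.png

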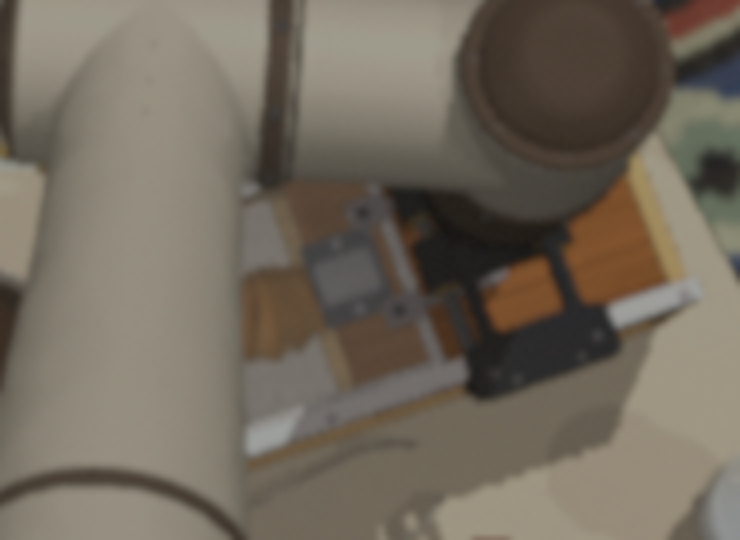

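The lid's edge (at about x=410 in the crop) is now past the button at (350,275), which sits under the clear panel. I'll keep pushing.

Call:
servo_tool([
  [[1,8,0,0,0,0,0],[1,17,0,0,0,0,0],[1,26,0,0,0,0,0],[1,35,0,0,0,0,0],[1,44,0,0,0,0,0]],
])

```text
time_s: 5.7
tcp_pos: [0.6412, -0.2321, 0.1037]
ee_rot: [[0.356, -0.935, -0.001], [-0.935, -0.356, 0.0], [-0.001, 0.001, -1.0]]
wrist_force: [-1.2, 3.9, 2.5]
gripper_width: 0.008
gripper_force: 2.4
```

Call:
servo_tool([
  [[1,10,0,0,0,0,0],[1,20,0,0,0,0,0],[1,30,0,0,0,0,0],[1,40,0,0,0,0,0],[1,48,0,0,0,0,0]],
])

```text
time_s: 6.2
tcp_pos: [0.6582, -0.2774, 0.1038]
ee_rot: [[0.356, -0.935, -0.001], [-0.935, -0.356, 0.0], [-0.001, 0.001, -1.0]]
wrist_force: [-2.4, 3.8, 1.8]
gripper_width: 0.004
gripper_force: 2.4
```

```bash
python3 -c "from h import *;rep(0,-.160,.093)"
```

```text
t 6.2 p [ 0.6582 -0.2774  0.1038] case mm [  -0.0894 -139.3763   92.7606] toolY ang -159.17466145039165 z [-0.0013  0.0001 -1.    ] F [-2.4105  3.7508  1.8303] w 0.003652018491177068
shift [20.6237 -0.0441 -0.2503]
```

Call:
servo_tool([
  [[1,5,0,0,0,0,0],[1,10,0,0,0,0,0],[1,14,0,0,0,0,0],[1,18,0,0,0,0,0],[1,20,0,0,0,0,0]],
])

```text
time_s: 6.7
tcp_pos: [0.6662, -0.296, 0.1041]
ee_rot: [[0.356, -0.935, 0.002], [-0.935, -0.356, -0.001], [0.002, -0.001, -1.0]]
wrist_force: [-0.7, 1.0, -0.1]
gripper_width: 0.01
gripper_force: 0.6
```

Run:
```python
from h import *;rep(0,-.160,.093)
from station import r
import cv2
a=r.capture('top')['pixels'][140:275,270:455,::-1];b=r.capture('scene')['pixels'][205:310,270:430,::-1]
f=lambda x:cv2.resize(x,(520,380),interpolation=cv2.INTER_CUBIC)
cv2.imwrite('pics/t3.png',cv2.resize(np.hstack([f(a),f(b)]),(800,292)))
```

```text
t 6.7 p [ 0.6662 -0.296   0.1041] case mm [   0.886  -159.5906   93.1013] toolY ang -159.1482290456928 z [ 0.0016 -0.001  -1.    ] F [-0.6827  1.0071 -0.1278] w 0.010237124289078093
shift [0.4069 0.8872 0.1009]
```

View pics/t3.png

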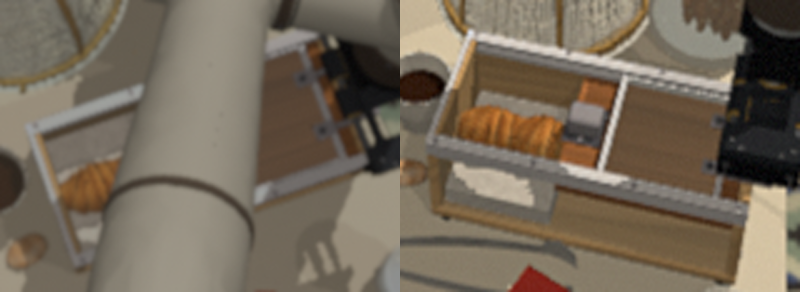

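The button stands up at (585,120) in the right panel, clear behind the lid's edge at (615,115), and the push force has dropped to lid friction alone. I'll back off 5 mm and lift.

Call:
servo_tool([
  [[1,-3,0,0,0,0,0],[1,-6,0,0,0,0,0],[1,-6,0,-10,0,0,0],[1,-6,0,-30,0,0,0],[1,-6,0,-60,0,0,0]],
])

```text
time_s: 7.3
tcp_pos: [0.6627, -0.289, 0.1637]
ee_rot: [[0.356, -0.934, -0.003], [-0.934, -0.356, 0.001], [-0.002, 0.003, -1.0]]
wrist_force: [0.1, 0.5, 0.3]
gripper_width: 0.003
gripper_force: 0.0
```

Call:
servo_tool([
  [[1,0,0,-40,0,0,0],[1,0,0,-80,0,0,0],[1,0,0,-110,0,0,0],[1,0,0,-120,0,0,0],[1,0,0,-120,0,0,0]],
])

```text
time_s: 7.8
tcp_pos: [0.664, -0.2895, 0.2869]
ee_rot: [[0.356, -0.934, 0.005], [-0.934, -0.356, -0.001], [0.003, -0.004, -1.0]]
wrist_force: [0.2, 0.1, -0.4]
gripper_width: 0.007
gripper_force: 0.0
```

Run:
```python
from h import *;rep()
from station import r
import cv2
b=r.capture('scene')['pixels'][190:390,240:470,::-1]
cv2.imwrite('pics/t4.png',cv2.resize(b,None,fx=3,fy=3,interpolation=cv2.INTER_CUBIC))
```

```text
t 7.8 p [ 0.664  -0.2895  0.2869] case mm [   1.0996 -152.7455  275.8779] toolY ang -159.13202263760002 z [ 0.0049 -0.0012 -1.    ] F [ 0.247   0.1328 -0.4037] w 0.0066103316800605934
```

View pics/t4.png

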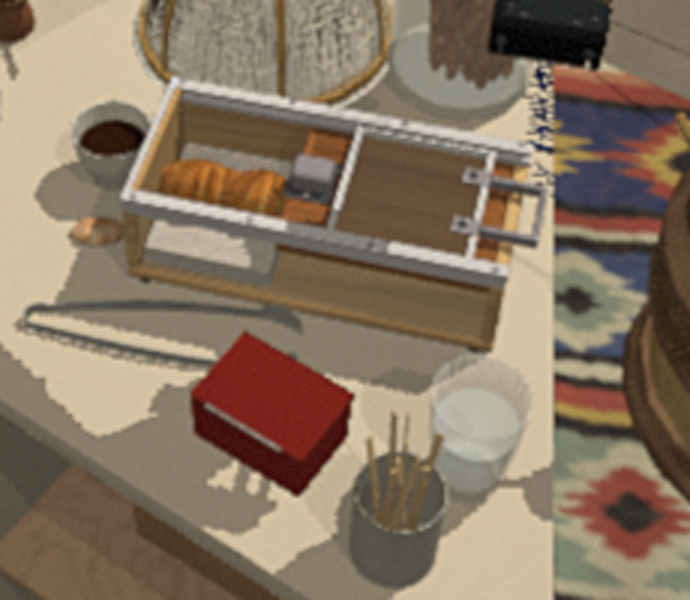

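The lid is open with its rear edge at (347,170), the button is up behind it at (312,175), the hand is clear and nothing else has moved.

```bash
python3 -c "
from station import r
print(r.finish_job())"
```

```text
the job is handed in; nothing more can be done
None
```

The pastry case is open: the button has sprung up behind the lid and holds it, the hand is clear, the things around the case look undisturbed in the last picture, and the job was handed in at about 8 s (no verdict came back).

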